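# Weigh out hex nuts on the dial scale

### The job

The tray of steel nuts is tucked under the low bench shelf: pull it out towards you until it is fully home against the yellow stop bar. Then set nuts flat on the scale's pan, large or small as the weight needs, until the red pointer rests inside the green sector, leaving the nuts you do not need in the tray. Set them down gently, never bottoming the pan, and leave the tape roll, hammer and wood offcut where they are.

Things in the scene. Friction and masses are not known exactly. Their poses are not given: they have to be found in the camera images.
- riser: Fixed low shelf, left or right of the scale. Origin on the bench, x into the shelf (away from the robot), z up. Plywood board, underside 48 mm and top 60 mm high, from its yellow front edge at x = -40 mm to x = +130 mm, 270 mm wide; cartons on it beyond x = +65 mm. Two rails 10 mm high, inner faces at y = +-119 mm, run out along x to the stop bar and guide the tray.
- stop (a point): Middle of the tray-side face of the yellow stop bar (14 mm high, 10 mm thick, across the rails' near ends), at x = -225 mm in the riser's frame, axes of the riser. The tray is home when its front wall's outer face touches it: tray origin at x = -130 mm in the riser's frame. Felt as a sharp rise in force.
- tray: Loose blue tray, 190 (x) by 225 (y) by 30 mm high, about 0.5 kg, walls and floor 5 mm. Origin at the centre of its underside, axes as the riser. It starts within 12 mm of the riser's origin; only its front compartment (x = -90 to -42 mm, ended by a 15 mm high cross wall) is out from under the board, the nuts are under it. Slides between the rails against 3 to 7 N of friction.
- lip (a point): Top of the inner face of the tray's front (near) wall, at its middle, 30 mm above the bench; the free space behind it is 48 mm deep (+x).
- nut0: Loose large steel hex nut, 30 mm across flats, 34.6 mm across corners, 18 mm thick; it weighs 45 to 88 g, which only weighing can tell. Front row in the tray (tray x near -5 mm). Lies flat; origin at the centre of its underside, z up; two of its six flats face its own +x and -x.
- nut1: Loose large steel hex nut, 30 mm across flats, 34.6 mm across corners, 18 mm thick; it weighs 45 to 88 g, which only weighing can tell. Front row in the tray (tray x near -5 mm). Lies flat; origin at the centre of its underside, z up; two of its six flats face its own +x and -x.
- nut2: Loose large steel hex nut, 30 mm across flats, 34.6 mm across corners, 18 mm thick; it weighs 45 to 88 g, which only weighing can tell. Front row in the tray (tray x near -5 mm). Lies flat; origin at the centre of its underside, z up; two of its six flats face its own +x and -x.
- nut3: Loose small brass hex nut, 24 mm across flats, 27.7 mm across corners, 13 mm thick; it weighs 22 to 36 g, which only weighing can tell. Back row in the tray (tray x near +52 mm). Lies flat; origin at the centre of its underside, z up; two of its six flats face its own +x and -x.
- nut4: Loose small brass hex nut, 24 mm across flats, 27.7 mm across corners, 13 mm thick; it weighs 22 to 36 g, which only weighing can tell. Back row in the tray (tray x near +52 mm). Lies flat; origin at the centre of its underside, z up; two of its six flats face its own +x and -x.
- nut5: Loose small brass hex nut, 24 mm across flats, 27.7 mm across corners, 13 mm thick; it weighs 22 to 36 g, which only weighing can tell. Back row in the tray (tray x near +52 mm). Lies flat; origin at the centre of its underside, z up; two of its six flats face its own +x and -x.
- scale: Fixed green dial scale on the bench. Origin on the bench between pan and dial; x points away from the robot side, from pan to dial, z up. The dial lies flat, facing up, 152 mm across, centred at x = +75 mm, 60 mm high. The housing below the pan is 55 mm high.
- pan_zero (a point): Centre of the top of the scale's empty pan, 85 mm above the bench; fixed to the scale, axes of the scale. The pan is a flat rimless aluminium plate 170 by 170 mm, 6 mm thick, which sinks straight down on a spring 4 mm for every 100 g (about 245 N/m) and bottoms at 20 mm (500 g, or 4.9 N).
- pointer (a joint): Red pointer of the dial, rad, 0 with the pan empty, growing clockwise seen from above: 0.009 rad per gram on the pan (0.45 rad per 50 g tick). It reaches 4.5 when the pan bottoms. Settles in about half a second.
- sector (a joint): Where the middle of the painted green sector stands, rad, on the pointer's own scale. The sector reaches 0.19 rad to either side of it (42 g in all: more than a small nut, less than any large one), and stays still; its beginning stands for 110 to 145 g.
- pointer_tip (a point): Tip of the red pointer, 66 mm from the dial's centre; x along the pointer, outwards.
- sector_mid (a point): Middle of the green sector, 55 mm from the dial's centre; x outwards from the dial's centre.
- tape: Bystander: roll of blue tape lying flat, 100 mm across, 25 mm high; origin at the centre of its underside. Leave alone.
- hammer: Bystander: hammer lying on the bench at the left edge of the work. Leave alone.
- offcut: Bystander: wood offcut 140 by 70 by 40 mm at the right edge of the work; origin at the centre of its underside. Leave alone.

How it is judged:
By the outcome, as a careful person would: the job done as asked, in the order asked, and still so for the second after the job is handed in, with the robot touching nothing.
It also fails if it takes over 72 s, if anything falls off the work surface, if the arm or the gripper's body presses on something with over 40 N, if the wrist force passes 120 N, or if a joint passes its speed limit or range.

### The arm

A 7-joint arm with a two-finger parallel gripper is mounted at the origin on the work surface. World frame = base frame: x ahead of the robot, y to its left, z up, the work surface at z = 0. Lengths are in m, angles in rad, forces in N, time in s.
With the tool pointing down it reaches from about 0.425 to 0.875 m from the base axis. Payload 4.7 kg.
Tool frame: the origin (TCP) lies midway between the tips of the shut fingers; the grasp point (between the pads) lies 19 mm behind it; z points along the fingers, y is the line along which they close (so a half turn about z gives the same grasp; the last joint's range is limited). The gripper opens to 87 mm and grips with 3 to 60 N. Pads are 19 mm wide; open, the fingers measure 117 mm over their backs; the gripper's body (75 mm by 190 mm) begins 51 mm behind the grasp point.
Start: joints at [-1.319, 0.321, -0.07, 1.45, 0.023, 1.371, -0.057], TCP at [0.153, 0.632, 0.223] pointing down, gripper open.
Joint ranges: [-2.86, 2.86], [-0.3, 2.09], [-1.38, 1.24], [0.06, 2.45], [-1.56, 4.7], [0.09, 2.05], [-2.69, 2.69]. Speed limits (rad/s): [2.57, 2.57, 3.14, 3.14, 3.14, 3.14, 3.14].

### API

Orientations are given as a rotation vector (axis times angle).
In Python, from bench import ctrl gives the robot as it stands. The module is installed in compiled form; this text tells all that it offers.
- The arm moves only by the shell command python3 -m handwheel 'ROWS' [FORCE]. ROWS is JSON, a list of rows, each a list of 7 numbers: the finger opening in m, from 0 to 0.087, then the shift along the tool's x, y, z in m, then the turn, a rotation vector about the tool's x, y, z in degrees. A call has 1 to 12 rows; each row shifts and turns the commanded pose from where the row before left it, along the tool's axes as they then stand; what a row does not reach is not made up. A row lasts 1/8 s, in which the tool goes at most 62.5 mm and 10.7 degrees, less where a joint would pass 70% of its speed; a pose out of reach is approached as far as the arm can. A call is refused whole if a number of a shift passes 0.0625 or a number of a turn 10.7, either way. A call with a gripper value outside its range is refused whole. The fingers move at their own pace and stop on an object; FORCE is the grip in N (left out, the last holds). Time passes only in rows, so rows that do not move let the fingers close. It gives the time, the measured TCP pose, the force, the opening and the grip force at its end, in the units of the state.
- ctrl.get_state(): the state, without advancing time (a new reading comes with each control period).
- ctrl.get_image(name): name is "side" or "top"; returns (picture, depth): 400x640x3 uint8, blue, green, red; 400x640 float32, m along the optical axis (not along the pixel's ray), 0 where there is no reading.
- ctrl.camera_info(name): a dict with "intrinsics" (3x3 intrinsics, pixels), "R" (3x3) and "t" (3): a world point X has camera coordinates R X + t. Camera axes: x right, y down, z forward; pixel columns grow to the right and rows downward; lengths in m; the calibration is good to about 2 mm. A picture is of the moment at which its call begins. camera_info takes no time and is no camera call.
- ctrl.close_job(): hands the job in; it is judged then, once.
The state is a dict: "time": time; "joint_positions": joint angles; "qd": joint speeds; "joint_torque": joint torques, N m; "position": TCP position; "tool_rot": TCP orientation; "ft_force": force on the tool from outside, world axes, zero at the start; "torque": the same for the moment, N m; "grip_width": opening from 0.0 (shut) to 1.0 (fully open); "grip_force": force on a finger pad.
Only numpy, scipy, OpenCV 4.12 (cv2) and the standard library are available. Lean on these libraries where they do the work, as an engineer would, in place of code of your own. Each camera call takes 0.05 s, during which the arm holds its last target. There are 200 camera calls.

## Working session

There is one attempt and no reset: what is moved stays moved. The work goes in short steps, Python scripts to look and compute and a shell command to move; the robot and the scene stay as the last step left them, time stands still between calls to the robot, and variables do not carry over. Pictures are saved under pics/ and viewed, at most 10 in all, crops included, and the job is handed in when it is done.

```bash
mkdir -p pics; cat > h.py <<'E'
import numpy as np, cv2
from bench import ctrl
def cam(n):
    im,d=ctrl.get_image(n); i=ctrl.camera_info(n)
    return im,d,np.array(i["intrinsics"]),np.array(i["R"]),np.array(i["t"])
def ray(u,v,K,R,t,z):
    d=R.T@np.linalg.inv(K)@np.array([u,v,1.]); c=-R.T@t
    return c+d*(z-c[2])/d[2]
def pts(d,K,R,t):
    v,u=np.mgrid[:d.shape[0],:d.shape[1]]
    P=np.stack([(u-K[0,2])/K[0,0]*d,(v-K[1,2])/K[1,1]*d,d],-1)
    return (P-t)@R
E
python3 - <<'E'
from h import *
for n in("top","side"):
    im,d,K,R,t=cam(n); cv2.imwrite(f"pics/{n}0.png",im); np.savez(f"{n}0.npz",im=im,d=d,K=K,R=R,t=t)
    print(n,K.tolist(),(-R.T@t).round(3),R.round(3).tolist())
s=ctrl.get_state();print(s["time"],s["position"],s["tool_rot"],s["ft_force"])
E
```

```text
top [[498.9479078248615, 0.0, 320.456729921481], [0.0, 498.9479078248615, 193.050536247816], [0.0, 0.0, 1.0]] [ 0.449 -0.021  1.473] [[0.023, -1.0, 0.004], [-0.995, -0.024, -0.096], [0.096, -0.002, -0.995]]
side [[460.5030795552972, 0.0, 323.52988651776764], [0.0, 460.5030795552972, 196.44586217770876], [0.0, 0.0, 1.0]] [-0.068 -0.899  0.719] [[0.803, -0.596, -0.017], [-0.31, -0.394, -0.865], [0.509, 0.7, -0.501]]
0.1 [0.15304323 0.63122139 0.22155241] [-3.72537174e-01 -3.11933286e+00  2.73397696e-03] [ 0.39903664  0.01653353 -0.12609351]
```

View pics/top0.png

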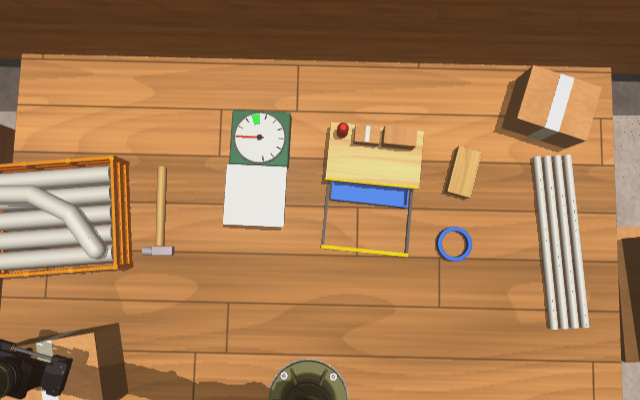

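View pics/side0.png

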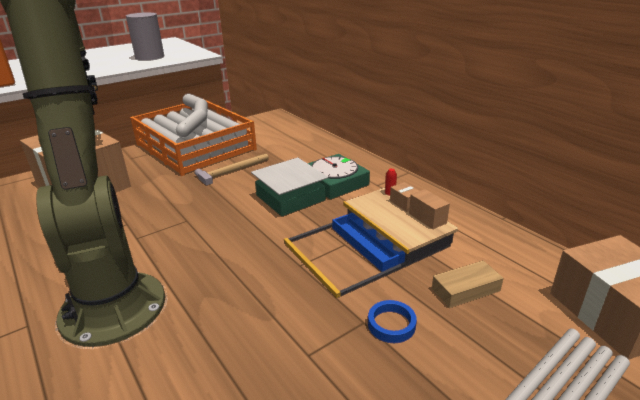

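Top view: tray front compartment at (369,195), stop bar from (322,247) to (408,255), pan at (255,196), dial at (260,137) with its pointer at 9 o'clock and the green sector near (256,119). Tape at (455,244), offcut at (464,172), hammer at (162,215).

```bash
python3 - <<'E'
from h import *
f=np.load("top0.npz"); im,d,K,R,t=[f[k] for k in("im","d","K","R","t")]
P=pts(d,K,R,t); hsv=cv2.cvtColor(im,cv2.COLOR_BGR2HSV)
def rep(n,m,box):
    u0,u1,v0,v1=box; M=np.zeros(m.shape,bool); M[v0:v1,u0:u1]=m[v0:v1,u0:u1]
    v,u=np.nonzero(M); X=P[M]; r=cv2.minAreaRect(X[:,:2].astype(np.float32)*1000)
    print(n,M.sum(),"px",u.mean().round(1),v.mean().round(1),"med",np.median(X,0).round(4),"rect",np.round(r[0],1),np.round(r[1],1),round(r[2],2)); return M
H,S,V=cv2.split(hsv)
yel=(H>20)&(H<33)&(S>200)&(V>150)
rep("stop",yel,(310,420,240,262)); rep("edge",yel,(315,430,170,195))
blue=(H>100)&(H<130)&(S>120)
b=rep("tray",blue,(320,420,175,215)); rep("tape",blue,(430,480,220,270))
rep("pan",(S<40)&(V>150)&(P[...,2]>.07)&(P[...,2]<.1),(215,295,158,235))
gr=rep("green",(H>45)&(H<75)&(S>180)&(V>180),(230,292,110,165))
rd=rep("red",((H<8)|(H>172))&(S>120),(230,292,110,165))
dial=rep("dial",(P[...,2]>.05)&(S<60)&(V>150),(230,292,108,164))
for n,(u,v) in dict(green=(256,119)).items(): print(P[v,u])
# column profile across tray front
for u in (350,370,390): print(u,[(v,*P[v,u].round(3)[[0,2]]) for v in range(180,212,2)])
cv2.imwrite("pics/crop1.png",cv2.resize(im[100:265,215:425],None,fx=3.6,fy=3.6,interpolation=cv2.INTER_CUBIC))
E
```

```text
stop 262 px 364.4 250.6 med [ 0.4247 -0.1555  0.0136] rect [ 424.5 -155. ] [251.8   9.4] 85.63
edge 102 px 374.0 183.1 med [ 0.6178 -0.175   0.0592] rect [ 592.9 -126.1] [148.7 324.1] 29.31
tray 1366 px 369.2 194.2 med [ 0.5905 -0.1679  0.0053] rect [ 573.6 -131.1] [145.2 299.3] 22.78
tape 373 px 454.3 243.8 med [ 0.4489 -0.4152  0.0247] rect [ 443.3 -243.2] [ 95.1 442.9] 2.7
pan 3614 px 254.6 195.5 med [0.5714 0.1593 0.0841] rect [584.  159.7] [169.5 191.8] 88.65
green 0 px nan nan med [nan nan nan] rect [0. 0.] [0. 0.] 0.0
red 30 px 248.5 136.3 med [0.7436 0.183  0.0628] rect [742.9 183.4] [ 4.9 78.2] 1.38
dial 1724 px 259.7 138.1 med [0.738  0.1517 0.0585] rect [618.2 112. ] [407.2 141.3] 19.03
[0.79591393 0.16695646 0.0576282 ]
350 [(180, np.float64(0.625), np.float64(0.055)), (182, np.float64(0.619), np.float64(0.063)), (184, np.float64(0.619), np.float64(0.009)), (186, np.float64(0.613), np.float64(0.009)), (188, np.float64(0.608), np.float64(0.001)), (190, np.float64(0.602), np.float64(0.0)), (192, np.float64(0.596), np.float64(0.003)), (194, np.float64(0.59), np.float64(0.008
[... 1270 characters left out ...]
), (188, np.float64(0.61), np.float64(0.012)), (190, np.float64(0.605), np.float64(0.001)), (192, np.float64(0.599), np.float64(0.004)), (194, np.float64(0.593), np.float64(0.003)), (196, np.float64(0.587), np.float64(0.003)), (198, np.float64(0.581), np.float64(-0.0)), (200, np.float64(0.575), np.float64(0.008)), (202, np.float64(0.569), np.float64(0.006)), (204, np.float64(0.561), np.float64(0.034)), (206, np.float64(0.556), np.float64(0.014)), (208, np.float64(0.551), np.float64(0.004)), (210, np.float64(0.546), np.float64(-0.001))]<stdin>:7: RuntimeWarning: Mean of empty slice.
  ret = ret.dtype.type(ret / rcount)
  return _methods._mean(a, axis=axis, dtype=dtype,
  ret = um.true_divide(
```

View pics/crop1.png

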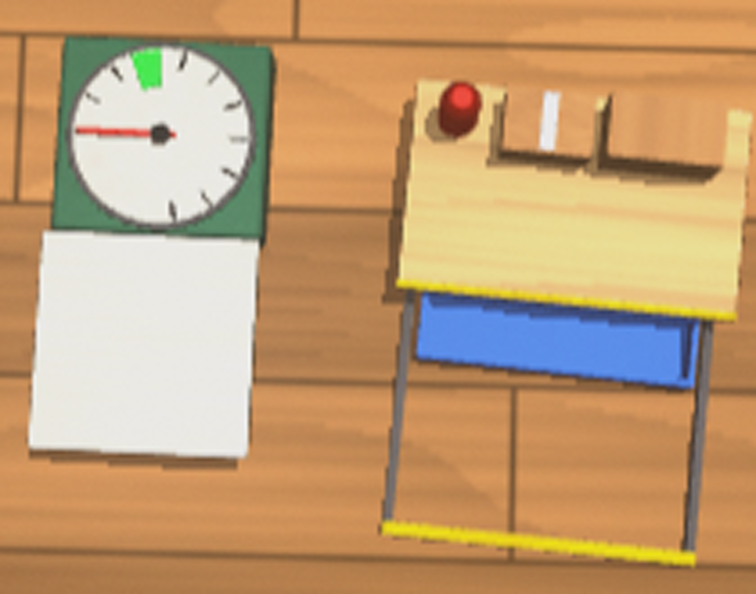

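Stop bar, board edge and tray lip agree with the sizes given: riser yaw is about -4.4°, its origin is near (0.654,-0.1725), and the lip's inner face is near x = 0.569. The hooking spot is about (0.590,-0.168).

```bash
cat >> h.py <<'E'
from scipy.spatial.transform import Rotation as Ro
def yaw(s):
    y=Ro.from_rotvec(s["tool_rot"]).as_matrix()[:,1]; return np.degrees(np.arctan2(-y[0],y[1]))
def plan(targets,psi=None):
    """each target xyz -> shift in tool axes (after turning to yaw psi deg)"""
    s=ctrl.get_state(); p=np.array(s["position"]); c=yaw(s); psi=c if psi is None else psi
    a=np.radians(psi); R=np.array([[-np.cos(a),-np.sin(a),0],[-np.sin(a),np.cos(a),0],[0,0,-1]]).T
    print("t",round(s["time"],2),"pos",p.round(4),"yaw",round(c,2),"turn z",round(c-psi,2))
    for q in targets:
        q=np.array(q); sh=R.T@(q-p); print(q,"shift mm",(sh*1000).round(1),"rows>=",np.ceil(np.linalg.norm(sh)/.0625)); p=q
E
cat > pull.py <<'E'
E
python3 -c "
from h import *
plan([(.42,.25,.2),(.590,-.168,.15),(.590,-.168,.012)],-4.4)
import json;f=np.load('top0.npz');im,d,K,R,t=[f[k] for k in('im','d','K','R','t')]
H,S,V=cv2.split(cv2.cvtColor(im,cv2.COLOR_BGR2HSV))
x0,y0=225,105
g=(H>45)&(H<75)&(S>150)&(V>150);g[:105]=0;g[165:]=0;g[:,:230]=0;g[:,292:]=0
v,u=np.nonzero(g);G=ray(u.mean(),v.mean(),K,R,t,.06)
print('green',g.sum(),u.mean(),v.mean(),G)
"
```

```text
t 0.1 pos [0.153  0.6312 0.2216] yaw -13.62 turn z -9.22
[0.42 0.25 0.2 ] shift mm [-295.4 -359.6   21.6] rows>= 8.0
[ 0.59  -0.168  0.15 ] shift mm [-201.6 -403.7   50. ] rows>= 8.0
[ 0.59  -0.168  0.012] shift mm [  0.   0. 138.] rows>= 3.0
green 50 255.54 118.54 [0.79665133 0.1680151  0.06      ]
```

```bash
python3 -m handwheel '[[0,0,0,0,0,0,-9.2],[0,-0.035,-0.045,0.002,0,0,0],[0,-0.035,-0.045,0.003,0,0,0],[0,-0.035,-0.045,0.003,0,0,0],[0,-0.035,-0.045,0.003,0,0,0],[0,-0.035,-0.045,0.003,0,0,0],[0,-0.04,-0.045,0.003,0,0,0],[0,-0.04,-0.045,0.003,0,0,0],[0,-0.04,-0.045,0.002,0,0,0]]' 20
python3 -m handwheel '[[0,-0.022,-0.045,0.005,0,0,0],[0,-0.022,-0.045,0.005,0,0,0],[0,-0.022,-0.045,0.005,0,0,0],[0,-0.022,-0.045,0.005,0,0,0],[0,-0.022,-0.045,0.006,0,0,0],[0,-0.022,-0.045,0.006,0,0,0],[0,-0.023,-0.045,0.006,0,0,0],[0,-0.023,-0.045,0.006,0,0,0],[0,-0.023,-0.044,0.006,0,0,0],[0,0,0,0,0,0,0]]'
python3 -c "
from h import *
plan([(.590,-.168,.06),(.590,-.168,.012)],-4.4);print(ctrl.get_state()['ft_force'])"
```

```text
time: 1.23
position: [0.4202, 0.2482, 0.2003]
tool_rot: [-0.121, -3.139, -0.0]
ft_force: [1.4, 0.5, 0.5]
grip_width: 0.061
grip_force: 0.0
time: 2.48
position: [0.5879, -0.1735, 0.1494]
tool_rot: [-0.132, -3.137, 0.006]
ft_force: [-0.6, -0.1, 0.8]
grip_width: 0.007
grip_force: 0.0
t 2.48 pos [ 0.5879 -0.1735  0.1494] yaw -4.81 turn z -0.41
[ 0.59  -0.168  0.06 ] shift mm [-1.7  5.6 89.4] rows>= 2.0
[ 0.59  -0.168  0.012] shift mm [ 0.  0. 48.] rows>= 1.0
[-0.62453825 -0.06368317  0.82241193]
```

```bash
python3 -m handwheel '[[0,-0.002,0.005,0.05,0,0,-0.4],[0,0,0,0.04,0,0,0],[0,0,0,0.03,0,0,0],[0,0,0,0.017,0,0,0],[0,0,0,0,0,0,0]]'
python3 -m handwheel '[[0,0.008,0,0,0,0,0],[0,0.012,0,0,0,0,0],[0,0.015,0,0,0,0,0],[0,0.018,0,0,0,0,0],[0,0.02,0,0,0,0,0],[0,0.02,0,0,0,0,0],[0,0.015,0,0,0,0,0],[0,0.01,0,0,0,0,0]]'
python3 -c "
from h import *
plan([(.4439,-.1565,.012)],-4.4);print(ctrl.get_state()['ft_force'])
im=cam('top')[0];cv2.imwrite('pics/p2.png',cv2.resize(im[100:300,215:475],None,fx=3,fy=3))"
```

```text
time: 3.1
position: [0.5903, -0.1625, 0.0126]
tool_rot: [-0.109, -3.138, -0.001]
ft_force: [0.6, -0.4, 0.7]
grip_width: 0.007
grip_force: 0.0
time: 4.1
position: [0.4748, -0.1553, 0.0151]
tool_rot: [0.11, 3.134, 0.0]
ft_force: [6.3, 0.0, 2.5]
grip_width: -0.0
grip_force: 3.0
t 4.1 pos [ 0.4748 -0.1553  0.0151] yaw -4.03 turn z 0.37
[ 0.4439 -0.1565  0.012 ] shift mm [30.7 -3.6  3.1] rows>= 1.0
[6.26773714 0.01458581 2.47163617]
```

View pics/p2.png

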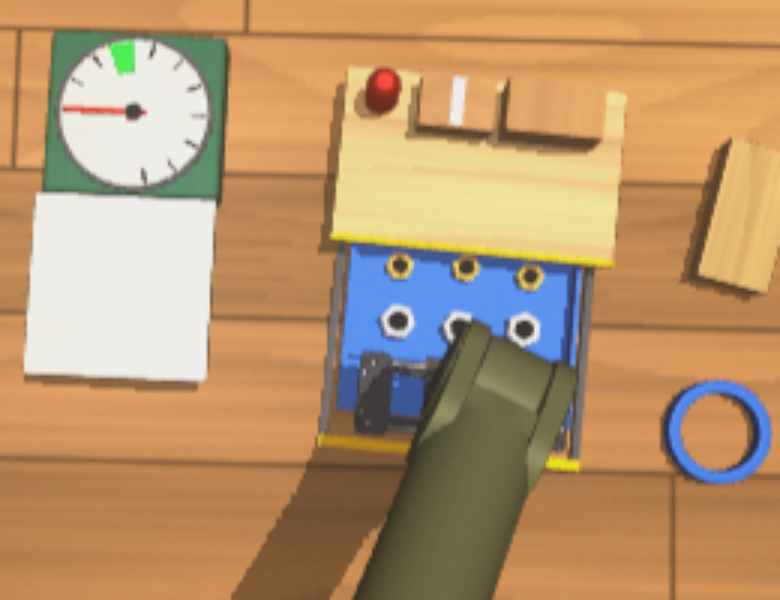

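The tray follows with its nuts in place (large row at crop y≈325, small row at y≈268), and the arm's force is 6 N. About 30 mm remain.

```bash
python3 -m handwheel '[[0,0.006,0,0.002,0,0,0],[0,0.008,0,0,0,0,0],[0,0.008,0,0,0,0,0],[0,0.005,0,0,0,0,0],[0,0.002,0,0,0,0,0]]'
python3 -m handwheel '[[0,0.002,0,0,0,0,0],[0,0.002,0,0,0,0,0],[0,0,0,0,0,0,0]]'
```

```text
time: 4.78
position: [0.4488, -0.1538, 0.014]
tool_rot: [0.109, 3.13, -0.001]
ft_force: [8.9, -0.5, 5.5]
grip_width: 0.003
grip_force: 4.3
time: 5.15
position: [0.4478, -0.1538, 0.0142]
tool_rot: [0.109, 3.124, -0.004]
ft_force: [15.2, -1.8, -2.7]
grip_width: 0.003
grip_force: 7.8
```

```bash
python3 -m handwheel '[[0,0.002,0,0,0,0,0],[0,0.002,0,0,0,0,0],[0,0,0,0,0,0,0]]'
```

```text
time: 5.52
position: [0.4477, -0.1538, 0.0144]
tool_rot: [0.108, 3.116, -0.007]
ft_force: [26.7, -2.5, -17.4]
grip_width: 0.008
grip_force: 13.0
```

Force jumped to 27 N with no further motion, so the tray is home. Backing off and up, aside toward the pan.

```bash
python3 -m handwheel '[[0,-0.012,0,0,0,0,0],[0,-0.008,0,0,0,0,0],[0,0,0,-0.03,0,0,0],[0.05,0,0.0,-0.06,0,0,0],[0.05,0,0.04,-0.04,0,0,0],[0.05,0,0.06,-0.02,0,0,0],[0.05,0,0.06,0,0,0,0],[0.05,0,0.06,0,0,0,0],[0.05,0,0.05,0,0,0,0],[0.05,0,0,0,0,0,0]]'
cat > see.py <<'E'
import sys
from h import *
im,d,K,R,t=cam("top"); P=pts(d,K,R,t); H,S,V=cv2.split(cv2.cvtColor(im,cv2.COLOR_BGR2HSV))
cv2.imwrite("pics/"+sys.argv[1],cv2.resize(im[100:265,215:425],None,fx=3.6,fy=3.6,interpolation=cv2.INTER_CUBIC))
# dial
c=lambda m,b:(lambda v,u:(u.mean()+b[0],v.mean()+b[2],len(u)))(*np.nonzero(m[b[2]:b[3],b[0]:b[1]]))
b=(232,290,112,163)
g=c((H>45)&(H<75)&(S>150)&(V>150),b); blk=(V<60); hub=None
G=ray(g[0],g[1],K,R,t,.06)
m=(((H<8)|(H>172))&(S>110)); v,u=np.nonzero(m[b[2]:b[3],b[0]:b[1]]); X=np.array([ray(a+b[0],e+b[2],K,R,t,.062) for a,e in zip(u,v)])
print("green",G.round(4),"red pts",len(X)); np.save("red.npy",X)
C=np.array([.7435,.1535]) 
z=lambda q:np.degrees(np.arctan2(q[1]-C[1],q[0]-C[0]))
_,_,vt=np.linalg.svd(X[:,:2]-X[:,:2].mean(0)); dr=vt[0]*np.sign(vt[0]@(X[:,:2].mean(0)-C))
pa=np.degrees(np.arctan2(dr[1],dr[0])); print("pointer dir deg",pa.round(1),"via centre",z(X.mean(0)).round(1),"sector dir",z(G).round(1))
# bright/colour blobs in tray, blue excluded
T=(P[...,0]>.43)&(P[...,0]<.612)&(P[...,1]<-.04)&(P[...,1]>-.285)
blue=(H>95)&(H<130)&(S>100)
M=(T&~blue&(P[...,2]>.011)).astype(np.uint8); 
n,l,st,ce=cv2.connectedComponentsWithStats(M)
for i in range(1,n):
    if st[i,4]>40:
        zz=np.median(P[l==i][:,2]); q=ray(ce[i][0],ce[i][1],K,R,t,zz)
        print("blob",ce[i].round(1),st[i,2:].tolist(),"z",zz.round(4),q.round(4),"hue",np.median(H[l==i]),"sat",np.median(S[l==i]))
E
python3 see.py p3.png
```

```text
time: 6.78
position: [0.4734, 0.1184, 0.1601]
tool_rot: [-0.099, -3.136, 0.002]
ft_force: [-0.8, -0.9, 0.8]
grip_width: 0.566
grip_force: 0.0
green [0.7967 0.168  0.06  ] red pts 36
pointer dir deg 89.4 via centre 90.4 sector dir 15.3
blob [401.3 187. ] [28, 7, 64] z 0.0583 [ 0.6083 -0.2543  0.0583] hue 26.5 sat 127.0
blob [347.6 197.6] [9, 8, 57] z 0.0175 [ 0.5778 -0.104   0.0175] hue 23.0 sat 125.0
blob [369.7 198.6] [9, 9, 60] z 0.0174 [ 0.5766 -0.1688  0.0174] hue 23.0 sat 111.0
blob [390.9 201.5] [9, 8, 61] z 0.0184 [ 0.5693 -0.231   0.0184] hue 22.0 sat 126.0
blob [346.6 216. ] [12, 12, 93] z 0.0229 [ 0.5236 -0.1019  0.0229] hue 140.0 sat 8.0
blob [367.3 218.5] [12, 10, 94] z 0.0225 [ 0.5178 -0.1621  0.0225] hue 135.0 sat 7.0
blob [388.6 219.1] [12, 11, 95] z 0.0229 [ 0.5174 -0.2242  0.0229] hue 145.0 sat 7.0
blob [340.4 246.9] [38, 5, 74] z 0.0185 [ 0.4338 -0.0857  0.0185] hue 28.0 sat 139.0
```

View pics/p3.png

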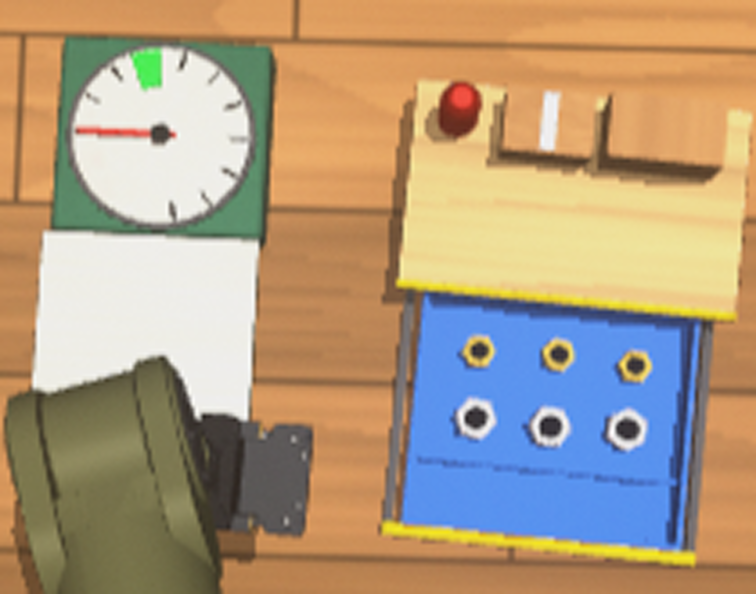

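Tray against the bar along its whole width; large nuts at crop (475,418), (550,427), (627,430), small at (479,351), (559,354), (635,366); dial hub at (160,133), sector at (149,68). Next, fit the hexagons' poses and the dial geometry.

```bash
cat > hexfit.py <<'E'
from h import *
from scipy.optimize import minimize
def hexfit(c,guess,z0,af,th):
    im,d,K,R,t=c; f=im.astype(float); D=f[...,0]-f[...,2]
    rc=af/np.sqrt(3)
    def proj(X): p=(R@X.T).T+t; p=p@K.T; return p[:,:2]/p[:,2:]
    u0,v0=np.round(proj(np.array([[*guess,z0+th/2]]))[0]).astype(int); r=11
    A=D[v0-r:v0+r+1,u0-r:u0+r+1]; bl=np.percentile(A,80); A=np.clip(1-A/bl,0,1); A[A<.25]=0
    yy,xx=np.mgrid[-r:r+1,-r:r+1]
    s=12
    def ren(q):
        a=q[2]+np.pi/6+np.arange(6)*np.pi/3
        xy=np.c_[q[0]+rc*np.cos(a),q[1]+rc*np.sin(a)]
        X=np.r_[np.c_[xy,np.full(6,z0)],np.c_[xy,np.full(6,z0+th)]]
        p=(proj(X)-[u0-r,v0-r]+.5)*s
        hull=cv2.convexHull(p.astype(np.float32))
        m=np.zeros(((2*r+1)*s,)*2,np.uint8); cv2.fillConvexPoly(m,np.round(hull*16).astype(np.int32),1,shift=4)
        return cv2.resize(m.astype(np.float32),(2*r+1,)*2,interpolation=cv2.INTER_AREA)
    A=np.where(np.hypot(xx,yy)<r,A,0)
    best=None
    for y in np.radians(np.arange(-30,30,10)):
        o=minimize(lambda q:((ren([q[0]/100,q[1]/100,q[2]])-A)**2).sum(),[guess[0]*100,guess[1]*100,y],method="Nelder-Mead",options=dict(initial_simplex=[[guess[0]*100+a,guess[1]*100+b,y+e] for a,b,e in((0,0,0),(.4,0,0),(0,.4,0),(0,0,.15))],maxiter=150))
        if best is None or o.fun<best.fun: best=o
    x=best.x; return np.array([x[0]/100,x[1]/100,(np.degrees(x[2])+30)%60-30,best.fun])
E
python3 - <<'E'
from hexfit import *
ct=cam("top"); cs=cam("side"); cv2.imwrite("pics/side3.png",cs[0])
G=[(.5236,-.1019),(.5178,-.1621),(.5174,-.2242),(.5778,-.104),(.5766,-.1688),(.5693,-.231)]
for i,g in enumerate(G):
    af,th=(.03,.018) if i<3 else (.024,.013)
    print(i,hexfit(ct,g,.005,af,th).round(4),hexfit(cs,g,.005,af,th).round(4))
im,d,K,R,t=ct
for n,p,z in(("hub",(160,133),.062),("tip",(77,130),.062),("secmid",(149,68),.06),("p1",(44,230),.085),("p2",(260,240),.085),("p3",(246,458),.085),("p4",(30,450),.085)):
    print(n,ray(215+p[0]/3.6,100+p[1]/3.6,K,R,t,z).round(4))
E
```

```text
0 [  0.5247  -0.1018 -11.5574   1.4647] [  0.5265  -0.0993 -13.6129   8.6932]
1 [ 0.5191 -0.1621 -4.4687  1.2265] [ 0.521  -0.1597 -7.7307  4.2539]
2 [ 0.5184 -0.2244 24.0759  1.4785] [ 0.5205 -0.2218 21.9344  1.9523]
3 [ 0.58   -0.1037  1.1917  2.1324] [ 0.5815 -0.1009  1.8658  7.4471]
4 [  0.5785  -0.1688 -11.8778   2.7397] [ 0.5806 -0.1662 -7.989   8.2893]
5 [ 0.5706 -0.2315 -6.463   2.2229] [ 0.5726 -0.2289 -7.0779  7.5761]
hub [0.7426 0.1546 0.062 ]
tip [0.7434 0.2208 0.062 ]
secmid [0.7957 0.1655 0.06  ]
p1 [0.6588 0.2395 0.085 ]
p2 [0.655  0.0709 0.085 ]
p3 [0.4851 0.0766 0.085 ]
p4 [0.4874 0.2432 0.085 ]
```

View pics/side3.png

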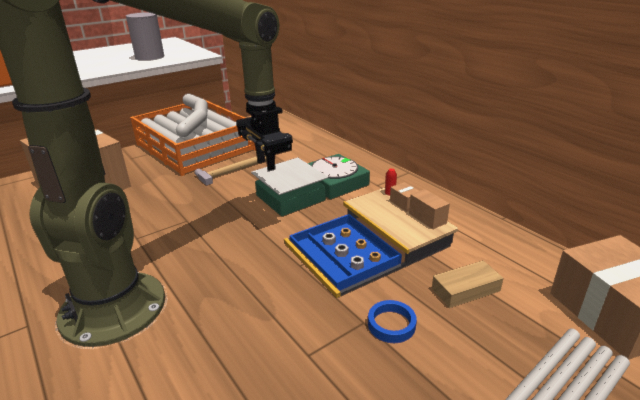

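The two cameras agree to 2 mm and 4°. The sector middle is about 1.33 rad, so the target is 127–169 g. Going for nut0.

```bash
python3 -c "
from h import *
plan([(.5256,-.1005,.08)],17.4)"
```

```text
t 6.92 pos [0.4745 0.113  0.1606] yaw -4.11 turn z -21.51
[ 0.5256 -0.1005  0.08  ] shift mm [  15.1 -219.    80.6] rows>= 4.0
```

```bash
python3 -m handwheel '[[0.048,0,0,0,0,0,-10.7],[0.048,0,0,0,0,0,-10.7],[0.048,0.003,-0.044,0,0,0,0],[0.048,0.003,-0.044,0.01,0,0,0],[0.048,0.003,-0.044,0.02,0,0,0],[0.048,0.003,-0.044,0.025,0,0,0],[0.048,0.003,-0.043,0.025,0,0,0],[0.048,0,0,0,0,0,0],[0.048,0,0,0,0,0,0]]'
python3 -c "
from h import *
plan([(.5256,-.1005,.08),(.5256,-.1005,.008)],17.4)"
```

```text
time: 8.05
position: [0.5257, -0.0996, 0.0813]
tool_rot: [0.471, -3.105, -0.001]
ft_force: [-0.1, 0.7, 0.1]
grip_width: 0.551
grip_force: 0.0
t 8.05 pos [ 0.5257 -0.0996  0.0813] yaw 17.24 turn z -0.16
[ 0.5256 -0.1005  0.08  ] shift mm [ 0.3 -0.8  1.3] rows>= 1.0
[ 0.5256 -0.1005  0.008 ] shift mm [ 0.  0. 72.] rows>= 2.0
```

```bash
python3 -m handwheel '[[0.048,0,-0.001,0.035,0,0,0],[0.048,0,0,0.028,0,0,0],[0.048,0,0,0.01,0,0,0],[0.02,0,0,0,0,0,0],[0.02,0,0,0,0,0,0],[0.02,0,0,0,0,0,0]]' 20
python3 -m handwheel '[[0.02,0,0,-0.01,0,0,0],[0.02,0,0,-0.04,0,0,0],[0.02,0,0,-0.05,0,0,0],[0.02,-0.02,0.03,-0.04,0,0,0],[0.02,-0.03,0.04,0,0,0,0],[0.02,-0.037,0.05,0,0,0,0],[0.02,-0.037,0.05,0,0,0,0],[0.02,-0.03,0.04,0,0,0,0],[0.02,-0.009,0.012,0,0,0,0],[0.02,0,0,0,0,0,0]]'
python3 -c "
from h import *
plan([(.615,.16,.1),(.615,.16,.0875)])"
```

```text
time: 8.8
position: [0.5278, -0.0997, 0.0096]
tool_rot: [-0.474, 3.103, -0.0]
ft_force: [-0.2, 0.5, 3.2]
grip_width: 0.342
grip_force: 19.9
time: 10.05
position: [0.6159, 0.1613, 0.1485]
tool_rot: [0.477, -3.105, 0.001]
ft_force: [0.4, -1.4, -0.6]
grip_width: 0.341
grip_force: 19.9
t 10.05 pos [0.6159 0.1613 0.1485] yaw 17.47 turn z 0.0
[0.615 0.16  0.1  ] shift mm [ 1.2 -1.  48.5] rows>= 1.0
[0.615  0.16   0.0875] shift mm [ 0.   0.  12.5] rows>= 1.0
```

```bash
python3 -m handwheel '[[0.02,0,0,0.03,0,0,0],[0.02,0,0,0.018,0,0,0],[0.02,0,0,0.008,0,0,0],[0.02,0,0,0.003,0,0,0],[0.02,0,0,0.002,0,0,0],[0.02,0,0,0,0,0,0],[0.02,0,0,0,0,0,0]]'
```

```text
time: 10.92
position: [0.6164, 0.1609, 0.0879]
tool_rot: [-0.474, 3.104, 0.0]
ft_force: [0.1, -0.6, 0.0]
grip_width: 0.345
grip_force: 19.9
```

```bash
python3 -m handwheel '[[0.034,0,0,0,0,0,0],[0.045,0,0,0,0,0,0],[0.048,0,0,0,0,0,0],[0.048,0,0,-0.01,0,0,0],[0.048,0,0,-0.05,0,0,0],[0.048,0.035,-0.05,0,0,0,0],[0.048,0.035,-0.05,0,0,0,0],[0.048,0.035,-0.05,0,0,0,0],[0.048,0.035,-0.05,0,0,0,0],[0.048,0,-0.05,0,0,0,0],[0.048,0,0,0,0,0,0]]'
cat >see2.py <<'E'
import sys
from hexfit import *
im,d,K,R,t=cam("top"); H,S,V=cv2.split(cv2.cvtColor(im,cv2.COLOR_BGR2HSV))
cv2.imwrite("pics/"+sys.argv[1],cv2.resize(im[100:265,215:425],None,fx=3.6,fy=3.6,interpolation=cv2.INTER_CUBIC))
C=ray(215+160/3.6,100+133/3.6,K,R,t,.062)[:2]
def dirs(m,z):
    v,u=np.nonzero(m[112:163,232:290]); X=np.array([ray(a+232,b+112,K,R,t,z)[:2] for a,b in zip(u,v)])-C
    X=X[np.hypot(*X.T)>.02]; q=X.mean(0); return np.arctan2(q[1],q[0]),len(X)
p,n=dirs(((H<8)|(H>172))&(S>110),.062); g,n2=dirs((H>45)&(H<75)&(S>150)&(V>150),.06)
z=np.radians(89.5)
print("pointer",round(z-p,3),n,"=> g",round((z-p)/.009,1)," sector mid",round(z-g,3),"=> g",round((z-g)/.009,1))
E
python3 see2.py p4.png; python3 -c "
from h import *
plan([(.520,-.161,.08)],24)"
```

```text
time: 12.3
position: [0.5572, -0.1252, 0.1487]
tool_rot: [-0.462, 3.105, -0.004]
ft_force: [0.2, 0.9, 0.4]
grip_width: 0.552
grip_force: 0.0
pointer 0.667 26 => g 74.1  sector mid 1.319 => g 146.6
t 12.35 pos [ 0.5572 -0.1219  0.1482] yaw 17.13 turn z -6.87
[ 0.52  -0.161  0.08 ] shift mm [ 49.9 -20.6  68.2] rows>= 2.0
```

View pics/p4.png

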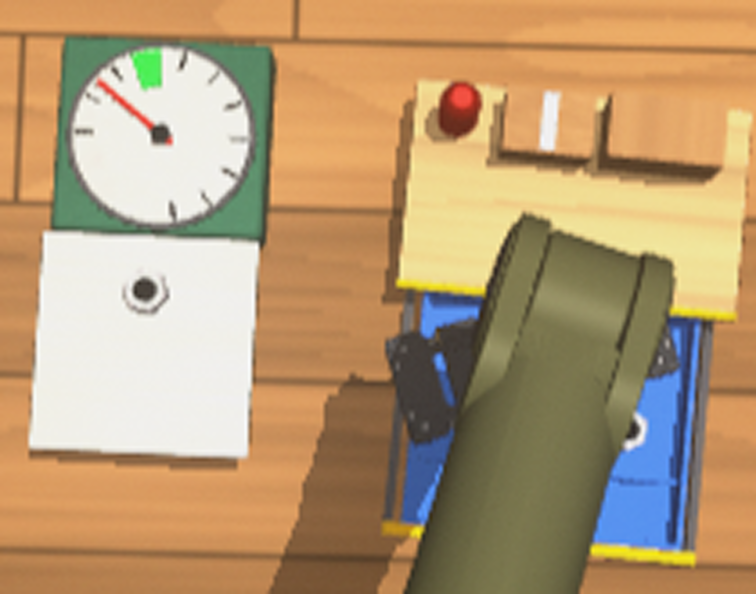

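Nut0 lies flat on the pan at crop (145,290) and the pointer reads about 74 g; the sector covers about 126–168 g. One more large nut (45–88 g) should land inside it; fetching nut1.

```bash
python3 -m handwheel '[[0.048,0,0,0,0,0,-6.9],[0.048,0.025,-0.01,0.034,0,0,0],[0.048,0.025,-0.011,0.034,0,0,0],[0.048,0,0,0,0,0,0],[0.048,0,0,0,0,0,0]]'
python3 -c "
from h import *
plan([(.520,-.161,.08),(.520,-.161,.008)],24)"
```

```text
time: 12.98
position: [0.5215, -0.1577, 0.0802]
tool_rot: [-0.663, 3.069, 0.001]
ft_force: [-0.4, 0.1, 0.7]
grip_width: 0.558
grip_force: 0.0
t 12.97 pos [ 0.5215 -0.1577  0.0802] yaw 24.39 turn z 0.39
[ 0.52  -0.161  0.08 ] shift mm [ 2.7 -2.4  0.2] rows>= 1.0
[ 0.52  -0.161  0.008] shift mm [ 0.  0. 72.] rows>= 2.0
```

```bash
python3 -m handwheel '[[0.048,0.003,-0.002,0.035,0,0,0],[0.048,0,0,0.028,0,0,0],[0.048,0,0,0.009,0,0,0],[0.02,0,0,0,0,0,0],[0.02,0,0,0,0,0,0],[0.02,0,0,0,0,0,0]]' 20
python3 -m handwheel '[[0.02,0,0,-0.01,0,0,0],[0.02,0,0,-0.04,0,0,0],[0.02,0,0,-0.05,0,0,0],[0.02,-0.02,0.03,-0.04,0,0,0],[0.02,-0.03,0.05,0,0,0,0],[0.02,-0.033,0.055,0,0,0,0],[0.02,-0.033,0.055,0,0,0,0],[0.02,-0.03,0.05,0,0,0,0],[0.02,-0.021,0.031,0,0,0,0],[0.02,0,0,0,0,0,0],[0.02,0,0,0,0,0,0]]'
python3 -c "
from h import *
plan([(.56,.155,.1),(.56,.155,.085)])"
```

```text
time: 13.72
position: [0.5194, -0.1624, 0.0086]
tool_rot: [-0.66, 3.069, -0.001]
ft_force: [0.7, -0.0, 2.9]
grip_width: 0.342
grip_force: 20.0
time: 15.1
position: [0.5587, 0.1488, 0.1478]
tool_rot: [-0.659, 3.072, -0.002]
ft_force: [-0.2, -0.5, -0.8]
grip_width: 0.341
grip_force: 20.0
t 15.1 pos [0.5587 0.1488 0.1478] yaw 24.22 turn z 0.0
[0.56  0.155 0.1  ] shift mm [-3.7  5.1 47.8] rows>= 1.0
[0.56  0.155 0.085] shift mm [ 0.  0. 15.] rows>= 1.0
```

```bash
python3 -m handwheel '[[0.02,0,0.004,0.03,0,0,0],[0.02,0,0,0.02,0,0,0],[0.02,0,0,0.009,0,0,0],[0.02,0,0,0.003,0,0,0],[0.02,0,0,0.002,0,0,0],[0.02,0,0,0,0,0,0],[0.02,0,0,0,0,0,0]]'
python3 -m handwheel '[[0.034,0,0,0,0,0,0],[0.045,0,0,0,0,0,0],[0.048,0,0,0,0,0,0],[0.048,0,0,-0.01,0,0,0],[0.048,0,0,-0.05,0,0,0],[0.048,0.03,-0.05,0,0,0,0],[0.048,0.03,-0.05,0,0,0,0],[0.048,0.03,-0.05,0,0,0,0],[0.048,0,-0.05,0,0,0,0],[0.048,0,0,0,0,0,0],[0.048,0,0,0,0,0,0]]'
python3 see2.py p5.png
```

```text
time: 15.98
position: [0.5574, 0.1538, 0.084]
tool_rot: [-0.66, 3.07, 0.0]
ft_force: [0.6, 0.3, -0.6]
grip_width: 0.346
grip_force: 20.0
time: 17.35
position: [0.5572, -0.065, 0.1437]
tool_rot: [-0.661, 3.071, 0.001]
ft_force: [0.1, 0.5, -1.4]
grip_width: 0.552
grip_force: 0.0
pointer 1.183 25 => g 131.4  sector mid 1.354 => g 150.4
```

View pics/p5.png

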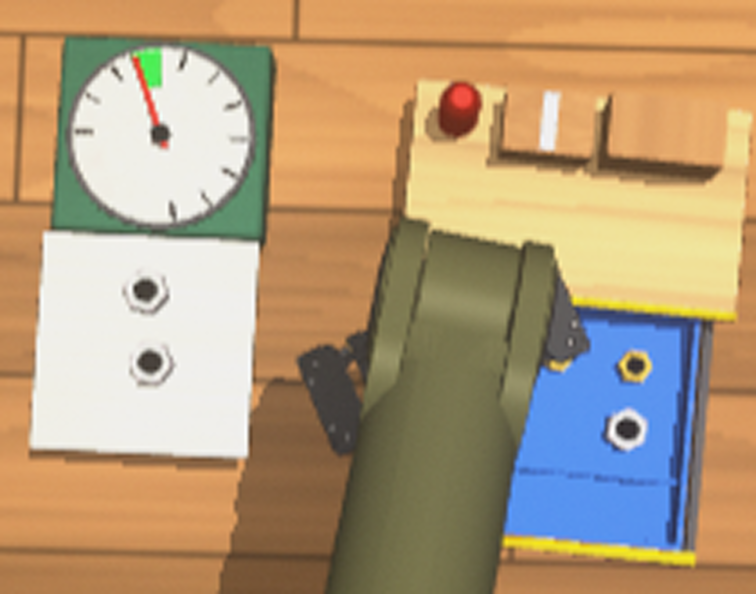

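Two nuts lie flat on the pan, and the pointer stands close to the sector's beginning (crop (140,70)). That's too close to the edge to call by eye, so I'll unwrap the dial and measure against its ticks.

```bash
cat > dial.py <<'E'
from h import *
from scipy.optimize import least_squares
def pol(im,K,R,t,C,z,r,th):
    X=np.stack([C[0]+r*np.cos(th),C[1]+r*np.sin(th),np.full_like(th+r,z)],-1)
    p=X@R.T+t; p=p@K.T; p=(p[...,:2]/p[...,2:]).astype(np.float32)
    return cv2.remap(im.astype(np.float32),p[...,0],p[...,1],cv2.INTER_CUBIC)
f=np.load("top0.npz"); im0,K,R,t=f["im"],f["K"],f["R"],f["t"]
# dial centre: white face border radius in each direction (face symmetric)
def centre(im,z=.06):
    C=np.array([.7435,.1545])
    for _ in range(6):
        th=np.radians(np.arange(0,360,3))[:,None]; r=np.linspace(.05,.085,141)[None]
        A=pol(im,K,R,t,C,z,r,th)[...,2]; A=cv2.GaussianBlur(A,(9,1),0)
        e=r[0][np.argmin(A,1)]   # dark ring
        ok=abs(e-np.median(e))<.005
        th1=th[ok,0]; s=np.linalg.lstsq(np.c_[np.cos(th1),np.sin(th1),np.ones(ok.sum())],e[ok],rcond=None)[0]; C=C+s[:2]
    return C,s[2]
ims=[cam("top")[0] for _ in range(4)]; im1=np.mean(ims,0)
C,rad=centre(im0); print("centre",C.round(4),"ring r",rad.round(4), centre(im1)[0].round(4))
th=np.radians(np.arange(-190,110,.5))
def prof(im,kind,r0,r1):
    A=pol(im,K,R,t,C,.06,np.linspace(r0,r1,21)[None],th[:,None])
    if kind=="g": w=A[...,1]-np.maximum(A[...,0],A[...,2])
    elif kind=="r": w=A[...,2]-np.maximum(A[...,0],A[...,1])
    else: w=230-A.max(-1)
    return np.clip(w.mean(1),0,None)
g=prof(im0,"g",.050,.060); g/=g.max(); on=np.nonzero(g>.5)[0]; ge=np.degrees(th[on[[0,-1]]])
print("green edges deg",ge,"width rad",np.radians(ge[1]-ge[0]).round(3))
def pk(im,r0,r1):
    w=prof(im,"r",r0,r1); w[w<.3*w.max()]=0; return np.degrees((w*th).sum()/w.sum())
for n,im in(("zero",im0),("now",im1)): print(n,[round(pk(im,a,a+.012),1) for a in(.02,.032,.044,.054)])
d=prof(im0,"d",.060,.068); i=[k for k in range(4,len(d)-4) if d[k]==d[k-4:k+5].max() and d[k]>.35*d.max()]
print("ticks",np.degrees(th[i]).round(1),"now:",end="")
d=prof(im1,"d",.060,.068); i=[k for k in range(4,len(d)-4) if d[k]==d[k-4:k+5].max() and d[k]>.35*d.max()]
print(np.degrees(th[i]).round(1))
E
python3 dial.py
```

```text
centre [0.7445 0.1564] ring r 0.0799 [0.744  0.1548]
green edges deg [ 1.  22.5] width rad 0.375
zero [np.float64(90.3), np.float64(90.1), np.float64(89.6), np.float64(89.4)]
now [np.float64(20.1), np.float64(20.4), np.float64(20.5), np.float64(20.4)]
ticks [-169.  -144.  -118.5  -93.   -68.   -42.   -16.    37.    63.5   90.5] now:[-169.  -144.  -118.5  -93.   -68.   -42.   -16.    17.5   22.5   37.
   63.5   90. ]
```

```bash
cat >> dial.py <<'E'
for r in (.049,.053,.057):
  for n,im in(("0",im0),("now",im1)):
    w=prof(im,"g",r,r+.003); print(r,n,[int(w[np.argmin(abs(th-np.radians(a)))]) for a in range(28,-5,-2)])
w=prof(im1,"r",.05,.06); print("red",[int(w[np.argmin(abs(th-np.radians(a)))]) for a in range(28,-5,-2)])
E
python3 dial.py|tail -9
python3 - <<'E'
from h import *
im=np.mean([cam("top")[0] for _ in range(3)],0).astype(np.uint8)
cv2.imwrite("pics/dial6.png",cv2.resize(im[108:166,230:294],None,fx=9,fy=9,interpolation=cv2.INTER_CUBIC))
E
```

```text
ticks [-169.  -144.  -118.5  -93.   -68.   -42.   -16.    37.    63.5   90.5] now:[-169.  -144.  -118.5  -93.   -68.   -42.   -16.    17.5   22.5   37.
   63.5   90. ]
0.049 0 [0, 0, 29, 103, 140, 144, 150, 152, 152, 148, 144, 149, 142, 121, 47, 0, 0]
0.049 now [1, 5, 0, 0, 0, 0, 87, 166, 156, 150, 146, 150, 143, 122, 47, 0, 0]
0.053 0 [0, 0, 7, 94, 154, 156, 152, 149, 151, 151, 149, 151, 143, 122, 42, 0, 0]
0.053 now [0, 0, 0, 0, 0, 0, 104, 153, 155, 153, 151, 153, 144, 123, 42, 0, 0]
0.057 0 [0, 0, 23, 110, 149, 152, 146, 148, 152, 151, 152, 154, 144, 121, 36, 0, 0]
0.057 now [0, 5, 0, 0, 0, 0, 148, 155, 153, 154, 155, 155, 145, 123, 36, 0, 0]
red [0, 0, 21, 108, 167, 63, 0, 0, 0, 0, 0, 0, 0, 0, 0, 9, 2]
```

View pics/dial6.png

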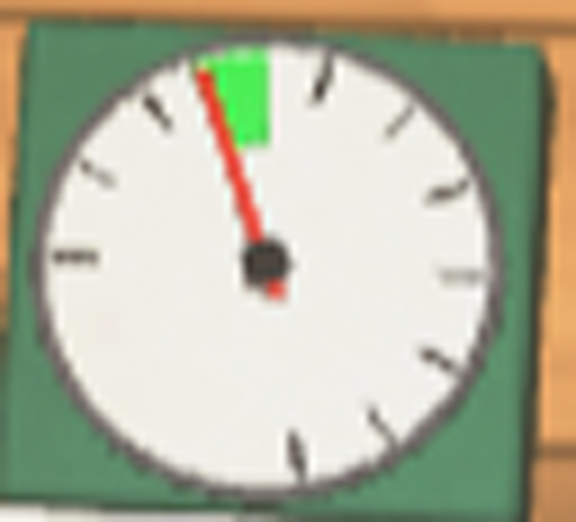

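```bash
python3 -c "
from bench import ctrl
print(ctrl.close_job(), ctrl.get_state()['time'])"
```

```text
the job is handed in; nothing more can be done
the job is handed in; nothing more can be done
```

The job is handed in. The tray is home against the stop bar, and two large nuts lie flat on the pan at about 131 g, inside the green sector (about 127–168 g) but only about 4 g above its lower edge. The other four nuts are in the tray, and the tape, hammer and offcut were not touched.

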